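# Stand up the toppled sealer bottles and pack the tray

### The job

Two bottles, an amber one and a green one, have toppled at the end of their lanes in the wooden tray and lean over its low red end wall. Stand both upright on the tray floor behind the other containers in their lanes, then set the wooden packing block upright on the tray floor in the gap between them and the red wall, so that they cannot topple again. The four containers already standing must stay standing in their places; small nudges are fine.

Things in the scene. Friction and masses are not known exactly. Their poses are not given: they have to be found in the camera images.
- tray: Fixed open wooden tray, 166 (x) by 294 mm (y), two lanes along its y. Origin: centre of underside, on the bench; +y towards the low red end wall, z up. Floor: grippy rubber mat, 12 mm above the bench. Lanes centred at x = -38 and +38 mm, 66 mm wide. Rails 42 mm high; inside width 142 mm. Divider 10 mm thick, 37 mm high, from y = -135 to +45 only.
- red_wall (a point): Middle of the red end wall's top, at tray x = 0, y = +141 mm, 78 mm above the bench. The wall is 12 mm thick (inner face y = 135 mm) and carries three teeth, tops 95 mm above the bench, leaving a 44 mm wide notch centred on each lane, in which a toppled bottle lies.
- gap (a point): Point on the tray floor (12 mm above the bench) at tray x = 0, y = +96 mm: the middle of the gap, when the bottles stand, between them and the red wall. The gap is then about 78 mm long (y) and 142 mm wide (x).
- bottle_amber: Amber bottle, black cap, pale band. 60 mm diameter, straight to 115 mm, shoulder, 26 mm diameter cap, 150 mm high, 0.32 kg. Origin: centre of underside; z to the cap. In either lane, leaning 48 degrees towards tray +y: foot rim on the floor at tray y = 57 mm, side on the red wall. Pushed high up towards tray -y it pivots on that rim and, within 24 degrees of upright, drops onto its foot by itself.
- bottle_amber_cap (a point): Centre of the top of this bottle's cap. At the start the cap hangs beyond the red wall, its lower edge about 125 mm above the bench and 10 mm beyond the wall's outer face. A finger behind that edge that follows its arc (radius 151 mm about the foot rim) swings the bottle up; a finger pushing level drags on the cap, may make the foot slide back and jam.
- bottle_green: Green bottle, white cap, pale band. 60 mm diameter, straight to 115 mm, shoulder, 26 mm diameter cap, 150 mm high, 0.32 kg. Origin: centre of underside; z to the cap. In either lane, leaning 48 degrees towards tray +y: foot rim on the floor at tray y = 57 mm, side on the red wall. Pushed high up towards tray -y it pivots on that rim and, within 24 degrees of upright, drops onto its foot by itself.
- bottle_green_cap (a point): Centre of the top of this bottle's cap. At the start the cap hangs beyond the red wall, its lower edge about 125 mm above the bench and 10 mm beyond the wall's outer face. A finger behind that edge that follows its arc (radius 151 mm about the foot rim) swings the bottle up; a finger pushing level drags on the cap, may make the foot slide back and jam.
- block: Loose wooden packing block, standing on the bench left of the tray as the robot sees it. Origin: centre of underside, z up. 124 (x) by 44 (y) by 60 mm high, 0.3 kg; on top an orange grip rib 80 (x) by 18 mm (y), 60 to 118 mm above the underside. It goes into the gap with its long side across both lanes, either way round.
- stand_blue: Bystander standing in the tray, 60 mm diameter, 150 mm high blue bottle, same shape as the toppled ones. Origin at the centre of its underside, z up. May be in any of the four standing places.
- stand_white: Bystander standing in the tray, 60 mm diameter, 150 mm high white bottle with a red cap, same shape as the toppled ones. Origin at the centre of its underside, z up. May be in any of the four standing places.
- stand_tin1: Bystander standing in the tray, 60 mm diameter, 112 mm high grey tin. Origin at the centre of its underside, z up. May be in any of the four standing places.
- stand_tin2: Bystander standing in the tray, 60 mm diameter, 112 mm high yellow tin. Origin at the centre of its underside, z up. May be in any of the four standing places.

How it is judged:
On the way, in this order (a step that is already met when the one before it is completed fails the run):
1. both toppled bottles stand upright on the tray floor (angle between each of bottle_amber, bottle_green's own z axis and vertical below 0.09 rad and z of bottle_amber in the frame of tray between 0.008 and 0.018 m and y of bottle_amber in the frame of tray between -0.02 and 0.06 m and x of bottle_amber in the frame of tray between -0.07 and 0.07 m and linear speed of each of bottle_amber, bottle_green below 0.02 m/s and z of bottle_green in the frame of tray between 0.008 and 0.018 m and y of bottle_green in the frame of tray between -0.02 and 0.06 m and x of bottle_green in the frame of tray between -0.07 and 0.07 m), for 0.3 s.
2. the packing block stands on the tray floor in the gap (z of block in the frame of tray between 0.008 and 0.018 m and angle between block's own z axis and vertical below 0.09 rad and y of block in the frame of tray between 0.065 and 0.125 m and x of block in the frame of tray between -0.03 and 0.03 m and linear speed of block below 0.02 m/s), for 0.2 s.
At the end, for the whole second after the job is handed in: Both bottles and the block stand on the tray floor within 5 degrees of upright, the block between bottles and red wall within 30 mm of the gap's middle; the four other containers are upright within 30 mm of their starts; bottles and block at rest (all of step 1 and all of step 2 and angle between each of stand_blue, stand_white, stand_tin1, stand_tin2's own z axis and vertical below 0.09 rad and distance of each of stand_blue, stand_white, stand_tin1, stand_tin2 from where it was at the start of the episode below 0.03 m); the robot touches nothing.
It fails at once if a container that was standing is knocked over (angle between any of stand_blue, stand_white, stand_tin1, stand_tin2's own z axis and vertical above 0.5 rad).
It also fails if it takes over 67 s, if anything falls off the work surface, if the arm or the gripper's body presses on something with over 40 N, if the wrist force passes 120 N, or if a joint passes its speed limit or range.

### The arm

A 7-joint arm with a two-finger parallel gripper is mounted at the origin on the work surface. World frame = base frame: x ahead of the robot, y to its left, z up, the work surface at z = 0. Lengths are in m, angles in rad, forces in N, time in s.
With the tool pointing down it reaches from about 0.35 to 0.9 m from the base axis. Payload 7.2 kg.
Tool frame: the origin (TCP) lies midway between the tips of the shut fingers; the grasp point (between the pads) lies 19 mm behind it (r.grip_point_offset is the distance from the TCP to the grasp point, in m); z points along the fingers, y is the line along which they close (so a half turn about z gives the same grasp; the last joint's range is limited). The gripper opens to 88 mm and grips with 3 to 60 N. Pads are 20 mm wide; open, the fingers measure 115 mm over their backs; the gripper's body (75 mm by 178 mm) begins 61 mm behind the grasp point.
Start: joints at [-1.317, 0.411, -0.013, 1.596, 0.006, 1.134, -0.082], TCP at [0.198, 0.593, 0.223] pointing down, gripper open.
Joint ranges: [-2.95, 2.95], [-0.29, 1.99], [-1.47, 1.44], [0.14, 2.54], [-1.03, 4.17], [0.13, 1.85], [-2.86, 2.86]. Speed limits (rad/s): [2.39, 2.39, 3.01, 3.01, 3.14, 3.14, 3.14].

### API

Orientations are given as a unit quaternion [x, y, z, w].
In Python, from plant import r gives the robot as it stands. The module is installed in compiled form; this text tells all that it offers.
- The arm moves only by the tool drive_tool, never from a script. Its argument "series" is a list of rows, each a list of 7 numbers: the turn, a rotation vector about the tool's x, y, z in rad, then the shift along the tool's x, y, z in cm, then the gripper command: -1 is fully open, 1 is shut, values between are in proportion. A call has 1 to 12 rows; each row shifts and turns the commanded pose from where the row before left it, along the tool's axes as they then stand; what a row does not reach is not made up. A row lasts 1/10 s, in which the tool goes at most 50 mm and 8.59 degrees, less where a joint would pass 70% of its speed; a pose out of reach is approached as far as the arm can. A call is refused whole if a number of a shift passes 5 or a number of a turn 0.15, either way. A call with a gripper value outside its range is refused whole. The fingers move at their own pace and stop on an object; "squeeze" is the grip in N (left out, the last holds). Time passes only in rows, so rows that do not move let the fingers close. It gives the time, the measured TCP pose, the force, the opening and the grip force at its end, in the units of the state.
- r.state(): the state, without advancing time (a new reading comes with each control period).
- r.camera(name): name is "side" or "top" or "wrist"; returns (picture, depth): 480x640x3 uint8, red, green, blue; 480x640 float32, m along the optical axis (not along the pixel's ray), 0 where there is no reading.
- r.camera_params(name): a dict with "intrinsics" (3x3 intrinsics, pixels), "rvec" (rotation vector, rad) and "tvec" (3), from world to camera coordinates, as OpenCV has them; the wrist camera has in their place "tool_from_camera" (4x4, takes a point from camera to tool coordinates, whose origin is the TCP and whose axes are the flange's). Camera axes: x right, y down, z forward; pixel columns grow to the right and rows downward; lengths in m; the calibration is good to about 2 mm. The wrist camera is an equidistant fisheye: a pixel r from the principal point sees the ray r / f radians off the axis. A picture is of the moment at which its call begins: read the wrist's pose just before it. camera_params takes no time and is no camera call.
- r.close_job(): hands the job in; it is judged then, once.
The state is a dict: "clock": time; "joints": joint angles; "qvel": joint speeds; "tau": joint torques, N m; "tcp_pos": TCP position; "orientation": TCP orientation; "ft_force": force on the tool from outside, world axes, zero at the start; "torque": the same for the moment, N m; "finger_gap": finger opening in m; "grasp_force": force on a finger pad.
Only numpy, scipy, OpenCV 4.12 (cv2) and the standard library are available. Lean on these libraries where they do the work, as an engineer would, in place of code of your own. Each camera call takes 0.05 s, during which the arm holds its last target. There are 200 camera calls.

## Working session

There is one attempt and no reset: what is moved stays moved. The work goes in short steps, Python scripts to look and compute and a tool call to move; the robot and the scene stay as the last step left them, time stands still between calls to the robot, and variables do not carry over. Pictures are saved under pics/ and viewed, at most 10 in all, crops included, and the job is handed in when it is done.

Besides the shell and the picture viewer there is one more tool, called as name([rows], argument=value, ...), one row to a line, values as JSON. drive_tool: Moves the arm, as the interface text tells. Its arguments: {"type":"object","properties":{"series":{"type":"array"},"squeeze":{"type":"number"}},"required":["series"]}

```bash
mkdir -p pics
python3 - <<'E'
from plant import r
import cv2,numpy as np
s=r.state();print({k:np.round(v,3) for k,v in s.items()})
for n in ("top","side"):
    p,d=r.camera(n);cv2.imwrite(f"pics/{n}0.png",p[:,:,::-1]);np.savez(f"{n}0.npz",p=p,d=d)
    print(r.camera_params(n), (d>0).mean())
E
```

```text
{'clock': np.float64(0.0), 'joints': array([-1.317,  0.412, -0.013,  1.597,  0.006,  1.134, -0.082]), 'qvel': array([-0.001,  0.   ,  0.   , -0.002, -0.   , -0.001,  0.002]), 'tau': array([-1.0000e-03, -5.8794e+01,  6.4100e-01, -2.9108e+01, -5.4000e-02,
        1.8000e-02,  0.0000e+00]), 'tcp_pos': array([0.198, 0.592, 0.222]), 'orientation': array([ 0.16 ,  0.987, -0.001, -0.   ]), 'ft_force': array([ 0.86 ,  0.542, -0.694]), 'torque': array([ 0.009, -0.011, -0.009]), 'grasp_force': np.float64(0.0), 'finger_gap': np.float64(0.088)}
{'intrinsics': array([[580.96340895,   0.        , 333.66810856],
       [  0.        , 580.96340895, 237.86020953],
       [  0.        ,   0.        ,   1.        ]]), 'rvec': array([ 2.14818743, -2.12164698,  0.15036018]), 'tvec': array([0.05730937, 0.52510664, 1.1252905 ])} 0.995849609375
{'intrinsics': array([[534.37653041,   0.        , 327.30734133],
       [  0.        , 534.37653041, 243.78703014],
       [  0.        ,   0.        ,   1.        ]]), 'rvec': array([ 0.44469943, -2.55226717,  1.43629776]), 'tvec': array([0.51797829, 0.16446702, 0.75982127])} 0.9960579427083334
```

```bash
ls
```

```text
pics
side0.npz
top0.npz
```

View pics/top0.png

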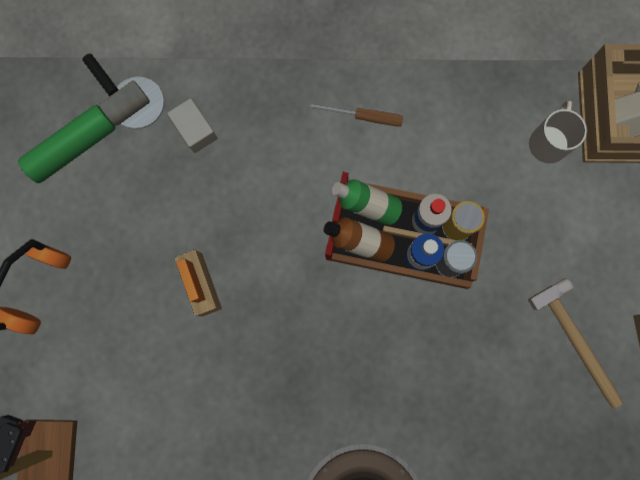

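View pics/side0.png

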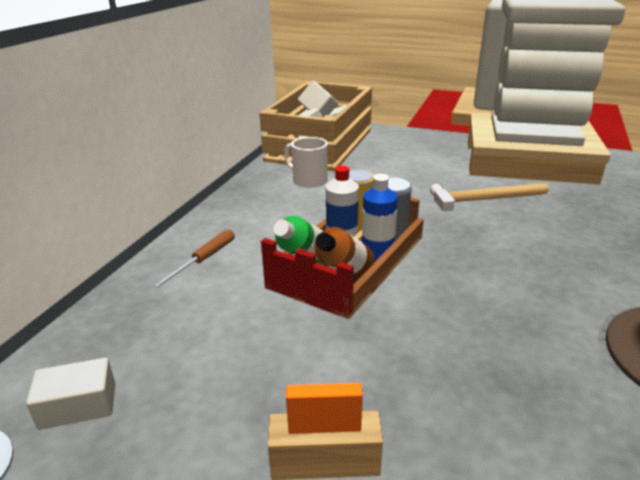

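The top view shows the tray centred at about (405,235), with the red wall on its left (world +y). The green cap is at (340,190), the amber cap at (332,229) and the block at (196,283), with its rib at about (190,280). The side view shows the same layout, with the white, yellow, blue and grey containers standing.

```bash
cat > h.py <<'E'
import cv2,numpy as np
from plant import r
def pts(n,p,d):
    c=r.camera_params(n);K=c["intrinsics"];R=cv2.Rodrigues(c["rvec"])[0]
    v,u=np.mgrid[:480,:640];X=np.stack([(u-K[0,2])/K[0,0]*d,(v-K[1,2])/K[1,1]*d,d],-1)
    return (X-c["tvec"])@R
def hsv(p):return cv2.cvtColor(p,cv2.COLOR_RGB2HSV)
E
python3 - <<'E'
from h import *
def rect(n,m,W,z0,z1):
    q=W[m&(W[...,2]>z0)&(W[...,2]<z1)]
    b=cv2.minAreaRect((q[:,:2]*1000).astype(np.float32))
    print(n,len(q),"c",np.round(b[0],1),"size",np.round(b[1],1),"ang",round(b[2],2),"zmed",np.median(q[:,2]).round(4),"mean",q.mean(0).round(4))
for n in ("top","side"):
    f=np.load(n+"0.npz");p,d=f["p"],f["d"];W=pts(n,p,d);H=hsv(p);h,s,v=[H[...,i].astype(int) for i in range(3)]
    reg=np.zeros((480,640),bool)
    if n=="top": reg[165:295,315:500]=1
    else: reg[230:320,255:360]=1
    red=((h<5)|(h>174))&(s>170)&(v>50)&reg
    rect(n+" red",red,W,.06,.11)
    rect(n+" teeth",red,W,.088,.11)
    reg2=np.zeros((480,640),bool)
    if n=="top": reg2[240:320,170:225]=1
    else: reg2[370:480,260:390]=1
    o=(h>5)&(h<16)&(s>180)&(v>120)&reg2
    rect(n+" rib top",o,W,.108,.13)
    rect(n+" blk top",(h>8)&(h<25)&(s>60)&reg2,W,.05,.07)
    if n=="top": rect("tray",(h>3)&(h<25)&(s>80)&reg,W,.036,.048)
    rect(n+" grn cap",(s<60)&(v>100)&(np.roll(reg,0)),W[...] ,.12,.175) if n=="side" else None
    for name,(x,y) in (dict(green=(340,190),amber=(332,229)) if n=="top" else dict(green=(284,231),amber=(326,241))).items():
        print(n,name,W[y,x].round(4), W[y-3:y+4,x-3:x+4].reshape(-1,3).mean(0).round(4))
E
```

```text
top red 255 c [564.4  56.7] size [ 12.  163.5] ang 78.8 zmed 0.0937 mean [0.5565 0.0594 0.091 ]
top teeth 205 c [564.4  56.7] size [ 12.  163.5] ang 78.8 zmed 0.0943 mean [0.5595 0.0588 0.0944]
top rib top 57 c [430.4 333.1] size [76.7 15.5] ang 22.59 zmed 0.1168 mean [0.4422 0.3375 0.1166]
top blk top 817 c [431.5 334.3] size [124.3  44.5] ang 21.46 zmed 0.0593 mean [0.4275 0.325  0.0593]
tray 1414 c [537.  -85.5] size [282.5 165.8] ang 78.87 zmed 0.0413 mean [ 0.5054 -0.0804  0.0412]
top green [0.599  0.0518 0.1405] [0.5944 0.0517 0.1598]
top amber [0.526  0.0657 0.1369] [0.5221 0.0654 0.1591]
side red 1704 c [565.5  59. ] size [ 15.1 165.1] ang 79.07 zmed 0.0782 mean [0.5599 0.0628 0.0783]
side teeth 386 c [565.5  58.7] size [ 14.  163.9] ang 79.38 zmed 0.0953 mean [0.558  0.062  0.0941]
side rib top 671 c [431.7 335. ] size [77.7 18.1] ang 21.23 zmed 0.1146 mean [0.4299 0.3406 0.1144]
side blk top 3099 c [432.2 334. ] size [124.   46.9] ang 22.13 zmed 0.0608 mean [0.4285 0.3434 0.0603]
side grn cap 111 c [576.5  55.9] size [79.7 21.3] ang 0.45 zmed 0.1285 mean [0.5971 0.0602 0.1283]
side green [0.5977 0.0632 0.1324] [0.5985 0.0615 0.1313]
side amber [0.5255 0.0731 0.1343] [0.5253 0.0737 0.1347]
```

drive_tool([
  [0,0,0,-4.2,-2.7,0,-0.43],
  [0,0,0,-4.2,-2.7,0,-0.43],
  [0,0,0,-4.2,-2.7,0,-0.43],
  [0,0,0,-4.2,-2.7,0,-0.43],
  [0,0,0,-4.2,-2.7,0,-0.43],
  [0,0,0,-4.2,-2.7,0,-0.43],
  [0,0,0,-4.2,-2.7,0,-0.43],
  [0,0,0,-4.2,-2.7,0,-0.43],
  [0,0,0,-4.2,-2.7,0,-0.43],
  [0,0,0,-4.2,-2.7,0,-0.43],
  [0,0,0,-4.2,-2.7,0,-0.43],
  [0,0,0,-0.4,-1.5,0,-0.43],
])

```text
clock: 1.3
tcp_pos: [0.5442, 0.144, 0.2223]
orientation: [0.163, 0.987, -0.001, 0.001]
ft_force: [0.5, -0.3, -0.2]
finger_gap: 0.0629
grasp_force: 0.0
```

drive_tool([
  [0,0,0.144,0,0,0,-0.43],
  [0,0,0.144,0,0,0,-0.43],
  [0,0,0.144,0,0,0,-0.43],
  [0,0,0.144,0,0,0,-0.43],
  [0,0,0.144,0,0,0,-0.43],
  [0,0,0.144,0,0,0,-0.43],
  [0,0,0.144,0,0,0,-0.43],
  [0,0,0.144,0,0,0,-0.43],
  [0,0,0.144,0,0,0,-0.43],
  [0,0,0.144,0,0,0,-0.43],
  [0,0,0,0,0,0,-0.43],
])

```text
clock: 2.4
tcp_pos: [0.5404, 0.1501, 0.2223]
orientation: [0.772, 0.636, -0.0, -0.0]
ft_force: [-0.4, 0.2, 0.5]
finger_gap: 0.0627
grasp_force: 0.0
```

```bash
cat >> h.py <<'E'
from scipy.spatial.transform import Rotation as Ro
a=np.radians(78.95);Y=np.array([np.cos(a),np.sin(a),0]);X=np.array([Y[1],-Y[0],0]);C=np.array([.565,.0575,0])-.141*Y
def tray(p): p=np.asarray(p)-C; return np.array([p@X,p@Y,p[2]])*1000
def world(t): t=np.asarray(t)/1000; return C+t[0]*X+t[1]*Y+[0,0,t[2]]
def rep():
    s=r.state();R=Ro.from_quat(s["orientation"]).as_matrix()
    print("t",round(s["clock"],2),"tray",tray(s["tcp_pos"]).round(1),"yaw_y",np.degrees(np.arctan2(R[1,1],R[0,1])).round(2),"z",R[:,2].round(3),"F",s["ft_force"].round(1),"gap",round(s["finger_gap"],4),"gf",round(s["grasp_force"],1),"q",s["joints"].round(2));return s,R
E
python3 -c "
from h import *
rep()"
```

```text
t 2.4 tray [-41.9 227.2 222.3] yaw_y -11.02 z [-0.001 -0.    -1.   ] F [-0.4  0.2  0.5] gap 0.0627 gf 0.0 q [-0.76  0.32  0.51  1.78 -0.18  1.08 -0.38]
```

drive_tool([
  [0,0,0,-3.2,3.0,0,-0.43],
  [0,0,0,0,1.0,3.5,-0.43],
  [0,0,0,0,0,4,-0.43],
  [0,0,0,0,0,3.4,-0.43],
  [0,0,0,0,0,0,-0.43],
  [0,0,0,0,0,0,-0.43],
])

```text
clock: 3.0
tcp_pos: [0.5741, 0.1106, 0.1139]
orientation: [0.771, 0.637, -0.001, -0.0]
ft_force: [-0.6, -0.2, 0.5]
finger_gap: 0.0626
grasp_force: 0.0
```

Run:
```python
from h import *
s,R=rep()
p,d=r.camera("side");W=pts("side",p,d)
im=cv2.resize(p[120:340,220:480],None,fx=3,fy=2.7);im=cv2.resize(p[140:330,220:470],(790,600));cv2.imwrite("pics/s1.png",im[:,:,::-1])
```

```text
t 3.0 tray [ -1.2 194.9 113.9] yaw_y -10.8 z [-0.001 -0.    -1.   ] F [-0.6 -0.2  0.5] gap 0.0626 gf 0.0 q [-0.63  0.49  0.48  1.83 -0.28  0.89 -0.21]
```

View pics/s1.png

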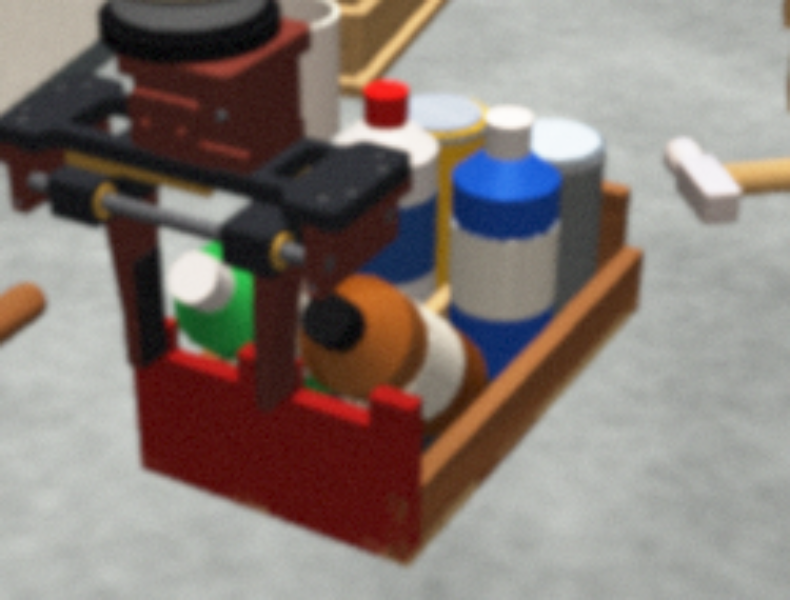

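The gripper is in front of both caps, with the fingers at crop (275,395) and (150,350), the amber cap at (333,320) and the green cap at (200,278). I'll check the lateral alignment numerically.

Run:
```python
from h import *
def proj(n,t):
    c=r.camera_params(n);return cv2.projectPoints(world(t)[None],c["rvec"],c["tvec"],c["intrinsics"],None)[0].ravel()
for nm,t in dict(amb=(-38,148.4,134.6),grn=(38,148.4,134.6),f1=(-39,195,114),f2=(37,195,114),ctooth=(0,147,95),cornerR=(-83,147,0)).items():
    q=proj("side",t);print(nm,q.round(1),"crop",((q-[220,140])*[790/250,600/190]).round(0),"top",proj("top",t).round(1))
f=np.load("top0.npz");H=hsv(f["p"]);W=pts("top",f["p"],f["d"])
for nm,(x0,x1,y0,y1) in dict(amber=(322,342,219,240),green=(330,349,180,200)).items():
    m=np.zeros((480,640),bool);m[y0:y1,x0:x1]=1
    m&=(H[...,2]<45) if nm=="amber" else (H[...,1]<60)&(H[...,2]>110)
    m&=W[...,2]>.1
    v,u=np.nonzero(m);print(nm,len(u),"px",u.mean(),v.mean(),tray(W[m].mean(0)).round(1))
p,d=r.camera("side");W=pts("side",p,d);H=hsv(p);T=(W-C)
tx=T@X*1000;ty=T@Y*1000;tz=W[...,2]*1000
m=(ty>180)&(ty<215)&(tz>112)&(tz<150)&(abs(tx)<90)
h,e=np.histogram(tx[m],bins=np.arange(-70,75,5));print(dict(zip(e[:-1],h)), ty[m].min(),ty[m].max())
```

```text
amb [323.9 240.1] crop [328. 316.] top [328.6 227.5]
grn [281.9 227.4] crop [196. 276.] top [337.  188.2]
f1 [307.8 267. ] crop [277. 401.] top [304.6 224.9]
f2 [265.2 252.8] crop [143. 356.] top [313.1 186.5]
ctooth [303.8 255.3] crop [265. 364.] top [333.8 212.1]
cornerR [349.9 320.6] crop [410. 570.] top [326.2 259.8]
amber 191 px 331.75916230366494 228.72774869109946 [-40.7 141.8 144.4]
green 179 px 339.72067039106145 189.0782122905028 [ 34.9 142.6 145.7]
{np.int64(-70): np.int64(0), np.int64(-65): np.int64(0), np.int64(-60): np.int64(0), np.int64(-55): np.int64(0), np.int64(-50): np.int64(0), np.int64(-45): np.int64(167), np.int64(-40): np.int64(63), np.int64(-35): np.int64(22), np.int64(-30): np.int64(0), np.int64(-25): np.int64(0), np.int64(-20): np.int64(0), np.int64(-15): np.int64(0), np.int64(-10): np.int64(0), np.int64(-5): np.int64(0), np.int64(0): np.int64(0), np.int64(5): np.int64(0), np.int64(10): np.int64(0), np.int64(15): np.int64(0), np.int64(20): np.int64(0), np.int64(25): np.int64(34), np.int64(30): np.int64(186), np.int64(35): np.int64(47), np.int64(40): np.int64(1), np.int64(45): np.int64(0), np.int64(50): np.int64(0), np.int64(55): np.int64(0), np.int64(60): np.int64(0), np.int64(65): np.int64(0)} 182.1785907762592 208.48927601822416
```

drive_tool([
  [0,0,0,-1.3,-0.1,0,-0.43],
  [0,0,0,-1.3,0,0,-0.43],
  [0,0,0,-1.0,0,-0.68,-0.43],
  [0,0,0,-0.86,0,-0.61,-0.43],
  [0,0,0,-0.89,0,-0.55,-0.43],
  [0,0,0,0,0,0,-0.43],
])

```text
clock: 3.7
tcp_pos: [0.5635, 0.0562, 0.1333]
orientation: [0.772, 0.636, 0.001, 0.001]
ft_force: [-0.2, 1.7, 0.3]
finger_gap: 0.0626
grasp_force: 0.3
```

Run:
```python
from h import *
s,R=rep()
p,d=r.camera("side")
im=cv2.resize(p[140:330,220:470],(790,600));cv2.imwrite("pics/s2.png",im[:,:,::-1])
```

```text
t 3.7 tray [ -1.2 139.4 133.3] yaw_y -11.08 z [ 0.002 -0.    -1.   ] F [-0.2  1.7  0.3] gap 0.0626 gf 0.3 q [-0.56  0.43  0.5   1.87 -0.26  0.9  -0.14]
```

View pics/s2.png

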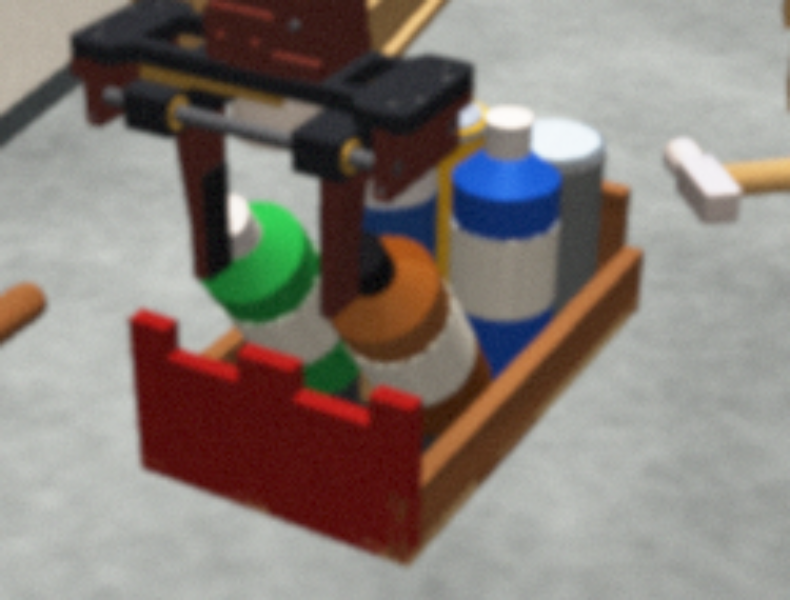

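Both bottles are following the fingers: the caps are at crop (240,220) and (378,262), with low force. I'll continue along the arc.

drive_tool([
  [0,0,0,-0.9,-0.1,-0.45,-0.43],
  [0,0,0,-0.97,-0.1,-0.42,-0.43],
  [0,0,0,-0.99,-0.1,-0.35,-0.43],
  [0,0,0,-1.0,0,-0.28,-0.43],
  [0,0,0,-0.5,0,-0.12,-0.43],
  [0,0,0,-0.5,0,-0.1,-0.43],
  [0,0,0,0,0,0,-0.43],
  [0,0,0,0,0,0,-0.43],
  [0,0,0,0,0,0,-0.43],
  [0,0,0,0,0,0,-0.43],
])

```text
clock: 4.75
tcp_pos: [0.551, 0.0115, 0.1491]
orientation: [0.771, 0.637, -0.0, -0.0]
ft_force: [0.1, -0.2, 0.3]
finger_gap: 0.0631
grasp_force: 0.0
```

Run:
```python
from h import *
s,R=rep()
p,d=r.camera("side")
im=cv2.resize(p[140:330,220:470],(790,600));cv2.imwrite("pics/s3.png",im[:,:,::-1])
```

```text
t 4.75 tray [ -4.9  93.1 149.1] yaw_y -10.91 z [-0.  0. -1.] F [ 0.1 -0.2  0.3] gap 0.0631 gf 0.0 q [-0.51  0.39  0.52  1.89 -0.24  0.92 -0.07]
```

View pics/s3.png

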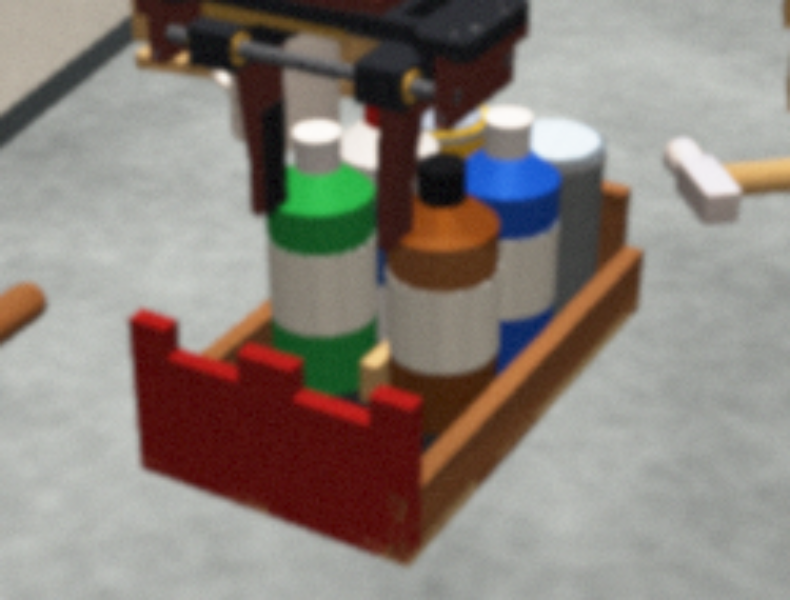

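Both bottles stand, with the green cap at (318,130) and the amber cap at (440,178). Next: retreat and go to the block.

drive_tool([
  [0,0,0,2,0,0,-0.43],
  [0,0,0,2,0,-3,-0.43],
  [0,0,0,0,0,-4,-0.43],
  [0,0,0,3.62,-2.56,0,-0.43],
  [0,0,0,3.62,-2.56,0,-0.43],
  [0,0,0,3.62,-2.56,0,-0.43],
  [0,0,0,3.62,-2.56,0,-0.43],
  [0,0,0,3.62,-2.56,0,-0.43],
  [0,0,0,3.62,-2.56,0,-0.43],
  [0,0,0,3.62,-2.56,0,-0.43],
])

```text
clock: 5.8
tcp_pos: [0.4297, 0.3349, 0.2194]
orientation: [0.771, 0.637, 0.0, -0.0]
ft_force: [1.5, 0.2, 0.5]
finger_gap: 0.0628
grasp_force: 0.0
```

drive_tool([
  [0,0,0.143,0,0,0,-0.43],
  [0,0,0.143,0,0,0,-0.43],
  [0,0,0.143,0,0,0,-0.43],
  [0,0,0.143,0,0,0,-0.43],
  [0,0,0.143,0,0,0,-0.43],
  [0,0,0.143,0,0,0,-0.43],
  [0,0,0.143,0,0,0,-0.43],
  [0,0,0,0,0,0,-0.43],
  [0,0,0,0,0,0,-0.43],
])

```text
clock: 6.7
tcp_pos: [0.4306, 0.3333, 0.2192]
orientation: [0.982, 0.191, -0.0, 0.0]
ft_force: [0.1, -1.1, 0.1]
finger_gap: 0.0627
grasp_force: 0.0
```

Run:
```python
from h import *
s,R=rep();print((R.T@(np.array([.4317,.334,.084])-s["tcp_pos"])*100).round(2))
p,d=r.camera("top");np.savez("top1.npz",p=p,d=d);W=pts("top",p,d);H=hsv(p)
T=W-C;tx,ty,tz=T@X*1000,T@Y*1000,W[...,2]*1000
for sx in(-1,1):
    m=(tz>145)&(tz<175)&(abs(tx-38*sx)<25)&(ty>0)&(ty<80)
    print(sx,m.sum(),tx[m].mean(),ty[m].mean(),tz[m].mean(), "max y body",ty[(tz>80)&(abs(tx-38*sx)<33)&(ty<100)].max())
```

```text
t 6.7 tray [-184.8  386.   219.2] yaw_y -68.03 z [-0. -0. -1.] F [ 0.1 -1.1  0.1] gap 0.0627 gf 0.0 q [-1.22  0.3   0.6   1.83 -0.19  1.07 -1.74]
[ 0.13 -0.02 13.52]
-1 181 -37.647256786911825 27.985045092000913 160.53128450794432 max y body 57.69618088410906
1 183 38.666640796875384 27.947513913045196 160.19555871506702 max y body 57.84159585159432
```

drive_tool([
  [0,0,0,0.1,0,4,-0.3],
  [0,0,0,0,0,4,-0.3],
  [0,0,0,0,0,3.5,-0.3],
  [0,0,0,0,0,2,-0.3],
  [0,0,0,0,0,0,-0.3],
  [0,0,0,0,0,0,1],
  [0,0,0,0,0,0,1],
  [0,0,0,0,0,0,1],
  [0,0,0,0,0,0,1],
  [0,0,0,0,0,0,1],
  [0,0,0,0,0,0,1],
], squeeze=45)

```text
clock: 7.85
tcp_pos: [0.4317, 0.3337, 0.0847]
orientation: [0.982, 0.188, 0.0, -0.0]
ft_force: [-0.8, -1.4, 3.8]
finger_gap: 0.0175
grasp_force: 45.0
```

drive_tool([
  [0,0,0,0,0,-1,1],
  [0,0,0,0,0,-3,1],
  [0,0,0,0,0,-4,1],
  [0,0,0,0,0,-4,1],
  [0,0,0,0,0,-1,1],
  [0,0,0,0,0,0,1],
])

```text
clock: 8.45
tcp_pos: [0.4321, 0.334, 0.2158]
orientation: [0.982, 0.188, 0.001, -0.001]
ft_force: [0.4, 0.0, -3.1]
finger_gap: 0.0181
grasp_force: 45.0
```

Run:
```python
from h import *
s,R=rep()
print((R.T@(world((0,96,s["tcp_pos"][2]*1000))-s["tcp_pos"])*100).round(2))
for n in("side",):
    p,d=r.camera(n);W=pts(n,p,d);H=hsv(p)
    m=(H[...,0]>5)&(H[...,0]<25)&(H[...,1]>60)&(W[...,2]>.06)&(np.hypot(W[...,0]-s["tcp_pos"][0],W[...,1]-s["tcp_pos"][1])<.09)
    cz=W[m];q=cz[(cz[:,2]<s["tcp_pos"][2]-.013)]
    b=cv2.minAreaRect((q[:,:2]*1000).astype(np.float32));print(len(q),b,"z",np.percentile(q[:,2],[1,99]).round(4))
    cv2.imwrite("pics/s4.png",p[150:480,200:500,::-1])
```

```text
t 8.45 tray [-183.4  387.   215.8] yaw_y -68.29 z [ 0.002  0.003 -1.   ] F [ 0.4  0.  -3.1] gap 0.0181 gf 45.0 q [-1.23  0.31  0.6   1.83 -0.2   1.06 -1.74]
[-0.32 34.39 -0.06]
8274 ((432.2944030761719, 335.1004638671875), (124.07677459716797, 46.92655944824219), 21.556264877319336) z [0.1346 0.2014]
```

View pics/s4.png

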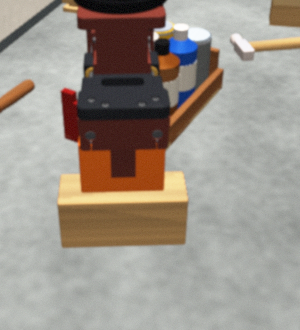

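The block is held level by the rib at crop (122,165). I'll rotate it here to match the tray, then carry it over.

drive_tool([
  [0,0,0.143,0,0,0,1],
  [0,0,0.143,0,0,0,1],
  [0,0,0.143,0,0,0,1],
  [0,0,0.143,0,0,0,1],
  [0,0,0,2.6,4.1,0,1],
  [0,0,0,2.6,4.1,0,1],
  [0,0,0,2.6,4.1,0,1],
  [0,0,0,2.6,4.1,0,1],
  [0,0,0,2.6,4.1,0,1],
  [0,0,0,2.6,4.1,0,1],
  [0,0,0,2,2.5,0,1],
  [0,0,0,0,0,0,1],
])

```text
clock: 9.7
tcp_pos: [0.5525, 0.0279, 0.2126]
orientation: [0.995, -0.1, -0.001, 0.002]
ft_force: [-0.8, -0.4, -2.4]
finger_gap: 0.018
grasp_force: 45.0
```

drive_tool([
  [0,0,0,0,0,0,1],
  [0,0,0,0,0,0,1],
])

```text
clock: 9.9
tcp_pos: [0.5513, 0.0351, 0.2128]
orientation: [0.995, -0.096, -0.001, 0.0]
ft_force: [0.4, 0.5, -2.0]
finger_gap: 0.0179
grasp_force: 45.0
```

Run:
```python
from h import *
s,R=rep()
print((R.T@(world((0,96.5,97))-s["tcp_pos"])*100).round(2))
p,d=r.camera("side");W=pts("side",p,d);H=hsv(p);T=W-C;tx,ty,tz=T@X*1000,T@Y*1000,W[...,2]*1000
m=(H[...,0]>5)&(H[...,0]<25)&(H[...,1]>60)&(tz>125)&(tz<198)&(abs(tx)<85)&(abs(ty-97)<45)
q=np.stack([tx[m],ty[m]],-1).astype(np.float32);print(m.sum(),cv2.minAreaRect(q),np.percentile(q,[2,98],axis=0),np.percentile(tz[m],[1,99]))
```

```text
t 9.9 tray [ -9.2 116.3 212.8] yaw_y -100.99 z [-0.003 -0.    -1.   ] F [ 0.4  0.5 -2. ] gap 0.0179 gf 45.0 q [-0.77  0.37  0.81  1.82 -0.3   1.08 -1.61]
[ 0.94  1.98 11.58]
3638 ((-10.098175048828125, 97.03343200683594), (125.23847198486328, 88.82611846923828), 0.15014170110225677) [[-71.4847493   99.9108342 ]
 [ 48.37262901 139.93155304]] [131.57262796 197.09502887]
```

drive_tool([
  [0,0,0,1.1,1.9,0,1],
  [0,0,0,0,0,0,1],
  [0,0,0,0,0,3,1],
  [0,0,0,0,0,3,1],
  [0,0,0,0,0,3,1],
  [0,0,0,0,0,1.8,1],
  [0,0,0,0,0,0,1],
  [0,0,0,0,0,0,1],
])

```text
clock: 10.75
tcp_pos: [0.5594, 0.0139, 0.1065]
orientation: [0.995, -0.096, -0.0, 0.0]
ft_force: [-0.2, -0.4, -2.0]
finger_gap: 0.0177
grasp_force: 45.0
```

Run:
```python
from h import *
s,R=rep()
p,d=r.camera("side")
im=cv2.resize(p[140:330,220:470],(790,600));cv2.imwrite("pics/s5.png",im[:,:,::-1])
```

```text
t 10.75 tray [  2.9  97.1 106.5] yaw_y -101.0 z [-0. -0. -1.] F [-0.2 -0.4 -2. ] gap 0.0177 gf 45.0 q [-0.64  0.51  0.72  1.91 -0.43  0.88 -1.47]
```

View pics/s5.png

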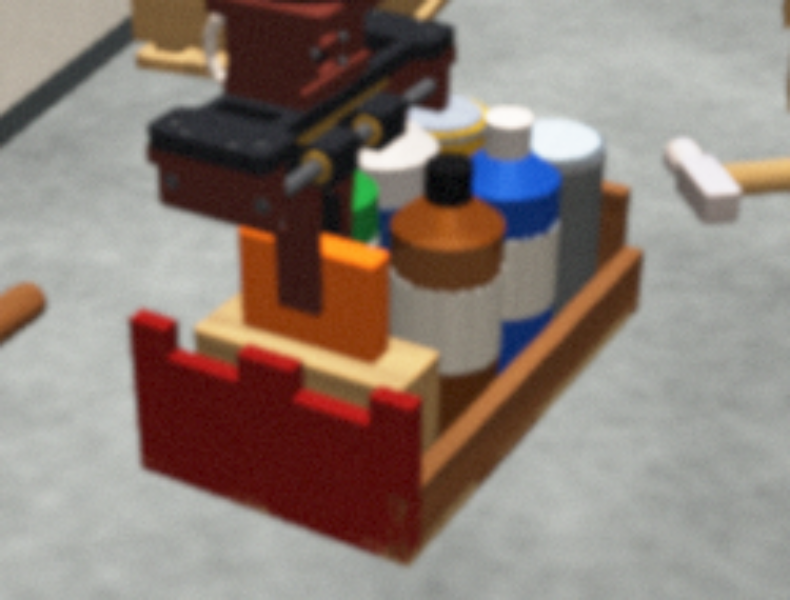

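The block is in the gap, aligned with the wall; the body edge is well above the caps and the bottles still stand. I'll lower it to contact.

drive_tool([
  [0,0,0,0,0,0.4,1],
  [0,0,0,0,0,0.3,1],
  [0,0,0,0,0,0.2,1],
  [0,0,0,0,0,0,1],
])

```text
clock: 11.2
tcp_pos: [0.5594, 0.0131, 0.0971]
orientation: [0.995, -0.096, -0.0, -0.0]
ft_force: [-0.3, -0.0, -2.1]
finger_gap: 0.0177
grasp_force: 45.0
```

drive_tool([
  [0,0,0,0,0,0.1,1],
  [0,0,0,0,0,0.1,1],
  [0,0,0,0,0,0,1],
])

```text
clock: 11.5
tcp_pos: [0.5596, 0.0129, 0.0967]
orientation: [0.995, -0.097, 0.0, -0.001]
ft_force: [-6.2, 1.4, 12.5]
finger_gap: 0.0179
grasp_force: 45.0
```

Contact: 12.5 N on the tool. I'll release with a small opening, then rise.

drive_tool([
  [0,0,0,0,0,0,0.35],
  [0,0,0,0,0,0,0.35],
  [0,0,0,0,0,0,0.35],
  [0,0,0,0,0,-2,0.35],
  [0,0,0,0,0,-4,0.35],
  [0,0,0,0,0,-4,0.35],
  [0,0,0,0,0,-4,0.35],
  [0,0,0,0,0,-4,0.35],
  [0,0,0,0,0,0,0.35],
])

```text
clock: 12.4
tcp_pos: [0.5621, 0.0124, 0.2803]
orientation: [0.995, -0.097, 0.004, -0.001]
ft_force: [-0.1, 0.7, -0.5]
finger_gap: 0.0284
grasp_force: 0.0
```

Run:
```python
from h import *
s,R=rep()
p,d=r.camera("side");W=pts("side",p,d);H=hsv(p);T=W-C;tx,ty,tz=T@X*1000,T@Y*1000,W[...,2]*1000
m=(H[...,0]>5)&(H[...,0]<20)&(H[...,1]>180)&(tz>80)&(tz<140)&(ty>75)&(ty<125)&(abs(tx)<60)
print(m.sum(),[np.percentile(a[m],[2,98]).round(1) for a in(tx,ty,tz)])
im=cv2.resize(p[140:330,220:470],(790,600));cv2.imwrite("pics/s6.png",im[:,:,::-1])
```

```text
t 12.4 tray [  5.8  96.1 280.3] yaw_y -101.1 z [ 0.008  0.002 -1.   ] F [-0.1  0.7 -0.5] gap 0.0284 gf 0.0 q [-0.76  0.32  0.85  1.72 -0.25  1.21 -1.61]
1473 [array([-36.8,  38.5]), array([ 91.1, 106.9]), array([ 81.3, 132.6])]
```

View pics/s6.png

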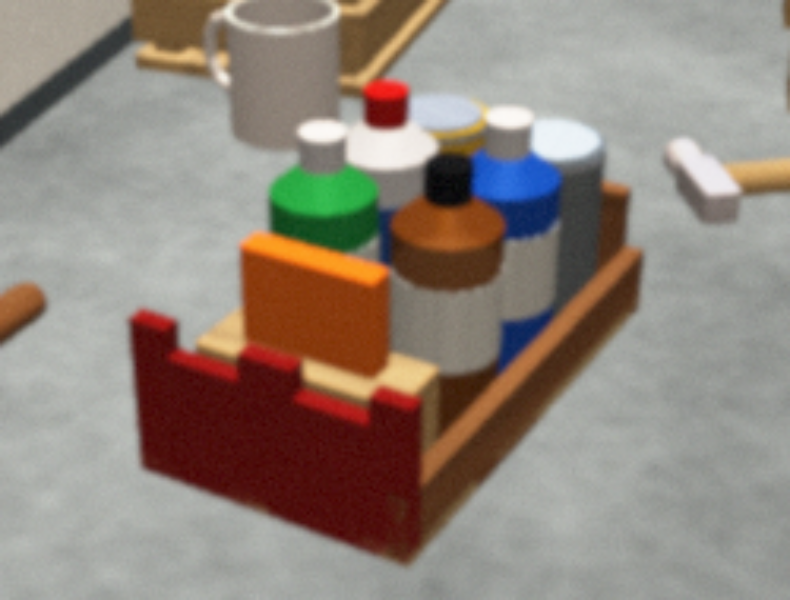

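The block stands level in the gap and all six containers are upright. TCP height at contact puts the underside about 12 mm above the bench, i.e. on the tray floor. I'll hand in.

```bash
python3 -c "
from plant import r
print(r.close_job())"
```

```text
the job is handed in; nothing more can be done
None
```

The job is handed in at about 12.4 s of the 67 s: both bottles stand, the block is upright in the gap, and the other four containers still stand; no verdict was shown.

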